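# Shut the slide-top teaspoon box on the canteen counter

### The arm

A 6-joint arm with a two-finger parallel gripper is mounted at the origin on the work surface. World frame = base frame: x ahead of the robot, y to its left, z up, the work surface at z = 0. Lengths are in m, angles in rad, forces in N, time in s.
With the tool pointing down it reaches from about 0.275 to 0.75 m from the base axis. Payload 10.2 kg.
Tool frame: the origin (TCP) lies at the very end of the fingers, on their centre line; the grasp point (between the pads) lies 19 mm behind it; z points along the fingers, y is the direction in which the jaws open and shut (so a half turn about z gives the same grasp; the last joint's range is limited). The gripper opens to 85 mm and grips with 20 to 120 N. Pads are 22 mm wide; open, the fingers measure 114 mm over their backs; the gripper's body (76 mm by 85 mm) begins 54 mm behind the grasp point. The pads swing forward as they close: fully open they stand 13 mm farther back than shut.
Start: joints at [1.022, 0.313, 1.498, -0, 1.331, -0.223], TCP at [0.168, 0.497, 0.209] pointing down, gripper open.
Joint ranges: [-2.94, 2.94], [-0.97, 2.17], [0.19, 2.56], [-1.23, 4.37], [0.02, 3.11], [-2.88, 2.88]. Speed limits (rad/s): [2.39, 2.39, 3.01, 3.14, 3.14, 3.14].

### API

Orientations are given as a unit quaternion [x, y, z, w].
In Python, from workcell import manip, eyes gives the robot as it stands.
- The arm moves only by the tool servo_tool, never from a script. Its argument "plan" is a list that holds one entry, the list of rows, each a list of 7 numbers: the turn, a rotation vector about the tool's x, y, z in degrees, then the shift along the tool's x, y, z in m, then the closure, from 0 (fully open) to 1 (shut). A call has exactly 10 rows; each row is the pose to reach, as a shift and turn from the pose commanded when the call began, along the tool's axes at that moment; what a row does not reach only later rows make up. A row lasts 1/12 s, in which the tool goes at most 41.7 mm and 7.16 degrees, less where a joint would pass 70% of its speed; a pose out of reach is approached as far as the arm can. A call with a gripper value outside its range is refused whole. The fingers move at their own pace and stop on an object; the grip force is fixed at half the most. Time passes only in rows, so rows that repeat a pose let the fingers close, or fill a call up. It gives the time, the measured TCP pose, the force and the opening at its end, in the units of the state.
- manip.sense(): the state, without advancing time (a new reading comes with each control period).
- eyes.capture(name): name is "side" or "top"; returns the picture (420x560x3 uint8, blue, green, red); there is no depth.
- eyes.camera_params(name): a dict with "fov_y" (degrees; the focal length in pixels is half the picture's height over the tangent of half this angle, whatever the lens; pixels are square), "cx", "cy" (the principal point, pixels), "distortion" ([k1, k2, p1, p2, k3] as OpenCV has them; the pictures are not rectified), "xyz" and "rotation" of the camera in the world. Camera axes: x right, y down, z forward; pixel columns grow to the right and rows downward; lengths in m; the calibration is good to about 2 mm. A picture is of the moment at which its call begins. camera_params takes no time and is no camera call.
- manip.close_job(): hands the job in, once; it reports no verdict.
The state is a dict: "t": time; "q": joint angles; "joint_velocities": joint speeds; "joint_efforts": joint torques, N m; "tool_pos": TCP position; "orientation": TCP orientation; "force": force on the tool from outside, world axes, zero at the start; "ft_torque": the same for the moment, N m; "opening": finger opening in m.
Only numpy, scipy, OpenCV 4.12 (cv2) and the standard library are available. Lean on these libraries where they do the work, as an engineer would, in place of code of your own. Each camera call takes 0.05 s, during which the arm holds its last target. There are 200 camera calls.

### The job

Slide the lid of the longer steel box (the one with the teaspoons) shut: push it along its channel and over the small ridge until it is fully home. Leave the lid of the short box as it is, and do not knock over or shift the tumbler.

Things in the scene. Friction and masses are not known exactly. Their poses are not given: they have to be found in the camera images.
- long_lid (a joint): Opening in m of the white lid of the LONG steel box (200 x 100 mm, 57 high, fixed to the counter, teaspoons inside): 0 shut against the end wall, starts 0.055 to 0.10. Captive in grooves: it only slides, level, along the box. 2 to 4 N slide it; 10 to 15 N force it over a sprung ridge it meets 23 mm before shut (crest at 14 mm); from about 10 mm the ridge helps it on. Else it stays where left.
- long_grip (a point): Centre of the top of the upright rib across the long box's lid, near its outer end: 12 mm thick along the slide, 60 across, 28 tall; this point is 78 mm above the counter, the lid's flat top 50, the side lips 57. Pinch it from above along the slide, or push it. +y: the way the lid slides SHUT; x across, z up. Shut, it is 80 mm from the box's centre, towards -y. Lid's outer edge: 14 mm behind it.
- short_grip (a point): The same kind of rib (same size, height, axes) on the lid of the SHORT steel box (120 x 100 mm, 57 high, fixed, paper sachets inside), which stands partly open. To be left as it is. With that lid shut this point would be 40 mm from its box's centre.
- tumbler: Pale yellow plastic tumbler standing loose on the counter beyond the boxes, 95 mm high, 68 mm across the rim; origin at the centre of its foot, z up. A bystander.
Things that resemble listed ones, but are neither listed nor needed, are in the scene too. What is shaped like the part that bears long_lid but black or red is not meant.

How it is judged:
By the outcome, as a careful person would: the job done as asked, in the order asked, and still so for the second after the job is handed in, with the robot touching nothing.
It also fails if it takes over 27 s, if anything falls off the work surface, if the arm or the gripper's body presses on something with over 40 N, if the wrist force passes 120 N, or if a joint passes its speed limit or range.

## Working session

There is one attempt and no reset: what is moved stays moved. The work goes in short steps, Python scripts to look and compute and a tool call to move; the robot and the scene stay as the last step left them, time stands still between calls to the robot, and variables do not carry over. Pictures are saved under pics/ and viewed, about 8 in all and at most 12, crops included, and the job is handed in when it is done.

Besides the shell and the picture viewer there is one more tool, called after "Request:" by a JSON object that holds its "name" and its "arguments". servo_tool: Moves the arm, as the interface text tells. Its arguments: {"type":"object","properties":{"plan":{"type":"array"}},"required":["plan"]}

```bash
mkdir -p pics; python3 - <<'E'
from workcell import manip, eyes
import cv2
for n in("top","side"):
    cv2.imwrite(f"pics/{n}0.png",eyes.capture(n)); print(eyes.camera_params(n))
print(manip.sense())
E
```

```text
{'fov_y': 47.204722479983666, 'cx': 281.51655292308743, 'cy': 209.77578312810928, 'distortion': array([-0.06148051,  0.        ,  0.        ,  0.        ,  0.        ]), 'xyz': array([ 0.4095089 , -0.01736653,  1.22047062]), 'rotation': array([ 0.70984937, -0.70254956,  0.03177535, -0.03909376])}
{'fov_y': 45.89177569169874, 'cx': 281.22737338797043, 'cy': 205.42866927132113, 'distortion': array([-0.13892507,  0.        ,  0.        ,  0.        ,  0.        ]), 'xyz': array([ 0.43740044, -0.99893664,  0.79316687]), 'rotation': array([ 0.88719341, -0.03426931,  0.02632377, -0.4593697 ])}
{'t': 0.1, 'q': array([ 1.02160654e+00,  3.13367498e-01,  1.49837211e+00,  3.59965816e-05,
        1.33099912e+00, -2.23390512e-01]), 'joint_velocities': array([ 0.0003279 , -0.00098848, -0.00194711,  0.00058392,  0.00040787,
        0.00192514]), 'joint_efforts': array([ 1.64774345e-03, -4.12898040e+01, -2.60143697e+01, -2.25974527e-04,
        3.03211091e-03, -4.45098021e-05]), 'tool_pos': array([0.16789454, 0.49715859, 0.20880176]), 'orientation': array([ 1.62184335e-01,  9.86760312e-01, -5.24224902e-04, -2.32086686e-04]), 'force': array([ 0.3049961 , -0.43134237, -0.24328821]), 'ft_torque': array([-0.02072982,  0.02562292,  0.0439276 ]), 'opening': 0.08527821141425163}
```

View pics/top0.png

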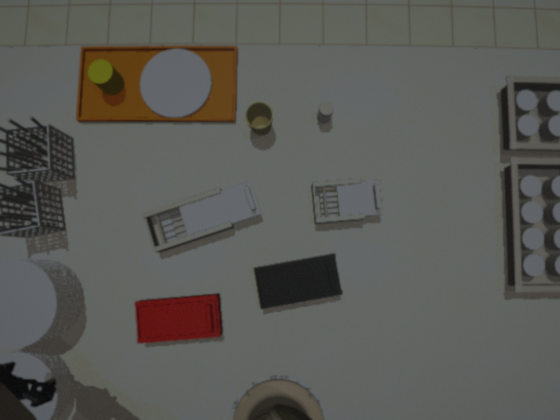

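View pics/side0.png

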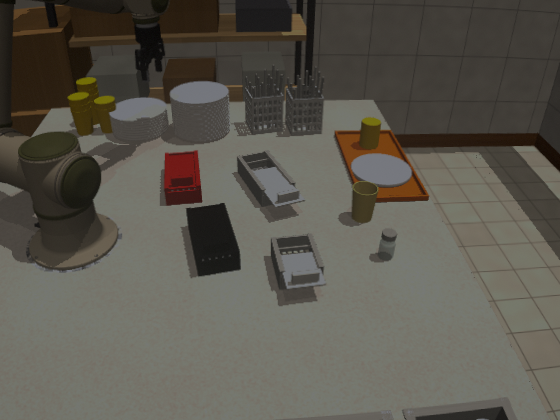

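Top view: the long box spans roughly (147,220)–(260,205), with its lid's outer end at the right (~(250,200)) and teaspoons showing at the left. The short box is at (346,200) and the tumbler at (260,118). I'll enlarge the box.

```bash
cat > h.py <<'E'
import numpy as np, cv2
from scipy.spatial.transform import Rotation as R
from workcell import manip, eyes
def cam(n):
    p=eyes.camera_params(n); f=210/np.tan(np.radians(p["fov_y"]/2))
    return np.array([[f,0,p["cx"]],[0,f,p["cy"]],[0,0,1]]),p["distortion"],p["xyz"],R.from_quat(p["rotation"])
def ray(n,uv,z):
    K,d,c,r=cam(n); u=cv2.undistortPoints(np.array([[uv]],float),K,d)[0,0]
    v=r.apply([u[0],u[1],1]); return c+v*(z-c[2])/v[2]
def proj(n,P):
    K,d,c,r=cam(n); X=r.inv().apply(np.atleast_2d(P)-c)
    return cv2.projectPoints(X,np.zeros(3),np.zeros(3),K,d)[0][:,0]
def crop(img,x0,y0,w,h,s,out):
    i=cv2.resize(img[y0:y0+h,x0:x0+w],None,fx=s,fy=s,interpolation=cv2.INTER_CUBIC)
    cv2.imwrite(out,cv2.convertScaleAbs(i,alpha=1.7))
E
python3 - <<'E'
from h import *
a=cv2.imread("pics/top0.png"); b=cv2.imread("pics/side0.png")
crop(a,140,170,130,90,6,"pics/ctop.png"); crop(b,225,140,90,75,8,"pics/cside.png")
E
```

```text
(no output)
```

View pics/ctop.png

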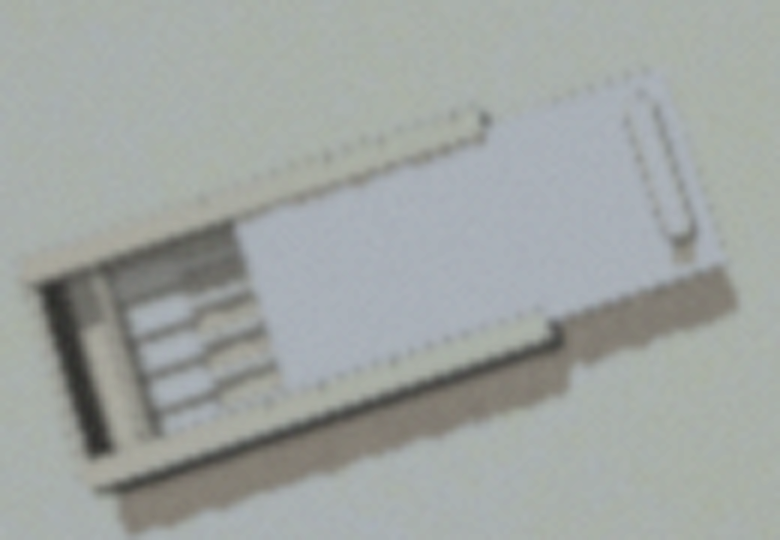

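View pics/cside.png

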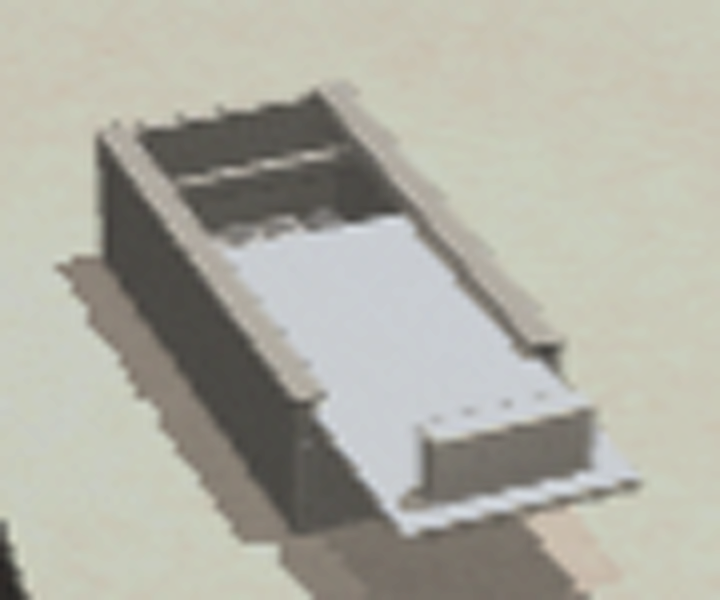

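Rib top in the top crop is centred at about (660,170), with the box lip corners at (25,275), (95,480), (487,118) and (560,330). In the side crop the rib's top front edge runs (423,438)–(592,408). The box's shut direction is to the left and slightly down in the top image.

```bash
python3 - <<'E'
from h import *
T=lambda u,v,z:ray("top",(140+(u+.5)/6-.5,170+(v+.5)/6-.5),z)
S=lambda u,v,z:ray("side",(225+(u+.5)/8-.5,140+(v+.5)/8-.5),z)
A,B,C,D=[T(*p,.057) for p in((25,275),(95,480),(487,118),(560,330))]
print(A,B,C,D); n=np.linalg.norm
print("len",n(A-C),n(B-D),"wid",n(A-B),n(C-D))
d=(A+B-C-D); d/=n(d); c=(A+B+C+D)/4
d2=(S(110,130,.057)-S(308,400,.057));print("dir",d,"ang",np.degrees(np.arctan2(d[1],d[0])), "side-dir",d2/n(d2))
g=T(660,170,.078); print("centre",c,"rib top",g,"side",(S(423,438,.078)+S(592,408,.078))/2+.006*d)
print("opening", (c-g)@d-.08, "side-check edges", n(S(423,438,.078)-S(592,408,.078)))
Sd=[S(*p,.057) for p in((108,130),(335,88),(308,400),(555,345))];print("side box",np.mean(Sd,0))
s=manip.sense();print(R.from_quat(s["orientation"]).as_matrix())
print("tumbler",ray("top",(260,115),.05))
x=np.array([0,0,1]);ty=d; 
E
```

```text
[0.50928986 0.33266179 0.057     ] [0.42624346 0.30076942 0.057     ] [0.57556103 0.14471549 0.057     ] [0.48917903 0.11301748 0.057     ]
len 0.19928793625192956 0.19801938502453698 wid 0.08895970165776645 0.09201419778398684
dir [-0.3252159   0.94563979  0.        ] ang 108.97865576689139 side-dir [-0.32177046  0.94681771  0.        ]
centre [0.50006835 0.22279105 0.057     ] rib top [0.55220772 0.0719659  0.078     ] side [0.55515982 0.07278336 0.078     ]
opening 0.07958281377794842 side-check edges 0.058245648834470774
side box [0.50571687 0.22473641 0.057     ]
[[-9.47392375e-01  3.20073886e-01 -6.28069996e-04]
 [ 3.20074373e-01  9.47391934e-01 -9.59287005e-04]
 [ 2.87985728e-04 -1.10985030e-03 -9.99999343e-01]]
tumbler [0.76526486 0.05188391 0.05      ]
```

The opening measures about 80 mm. The rib is at about (0.5535, 0.0724), shut direction (-0.325, 0.946), and both cameras agree within 3 mm. Next I'll move above the rib.

Request:
{"name": "servo_tool", "arguments": {"plan": [[[0,0,-3.77,-0.035,-0.0195,0,0],[0,0,-7.54,-0.07,-0.039,0,0],[0,0,-11.3,-0.105,-0.0585,0,0],[0,0,-15.1,-0.14,-0.078,0,0],[0,0,-18.9,-0.175,-0.0975,0,0],[0,0,-22.6,-0.21,-0.117,0,0],[0,0,-26.4,-0.245,-0.1365,0,0],[0,0,-30.2,-0.28,-0.156,0,0],[0,0,-33.9,-0.315,-0.1755,0,0],[0,0,-37.7,-0.35,-0.195,0,0]]]}}

```text
t: 0.93
tool_pos: [0.4381, 0.1988, 0.2092]
orientation: [-0.167, 0.986, 0.0, -0.0]
force: [1.0, 0.7, -0.0]
opening: 0.0856
```

Request:
{"name": "servo_tool", "arguments": {"plan": [[[0,0,0,-0.0135,-0.032,0,0],[0,0,0,-0.027,-0.064,0,0],[0,0,0,-0.041,-0.096,0,0],[0,0,0,-0.054,-0.127,0,0],[0,0,0,-0.068,-0.159,0,0],[0,0,0,-0.068,-0.159,0.03,0],[0,0,0,-0.068,-0.159,0.06,0],[0,0,0,-0.068,-0.159,0.09,0],[0,0,0,-0.068,-0.159,0.09,0],[0,0,0,-0.068,-0.159,0.09,0]]]}}

```text
t: 1.77
tool_pos: [0.5528, 0.0725, 0.1189]
orientation: [-0.165, 0.986, 0.0, -0.001]
force: [0.6, -0.5, 1.0]
opening: 0.0856
```

```bash
python3 - <<'E'
from h import *
b=eyes.capture("side"); crop(b,225,110,110,95,7,"pics/c2.png")
s=manip.sense(); print(s["tool_pos"],s["force"],s["q"]); print(R.from_quat(s["orientation"]).as_matrix()); print((proj("side",s["tool_pos"])-[225,110])*7)
E
```

```text
[0.55385246 0.07252256 0.12052851] [0.57926176 0.01427754 0.35541677] [-7.95374284e-02  4.67220250e-01  1.51677957e+00 -4.52260620e-06
  1.15661834e+00 -1.98264070e+00]
[[-9.45291250e-01 -3.26226163e-01  9.71082710e-04]
 [-3.26226390e-01  9.45291667e-01 -8.15540466e-05]
 [-8.91351330e-04 -3.93885134e-04 -9.99999525e-01]]
[[433.84791529 472.27919694]]
```

View pics/c2.png

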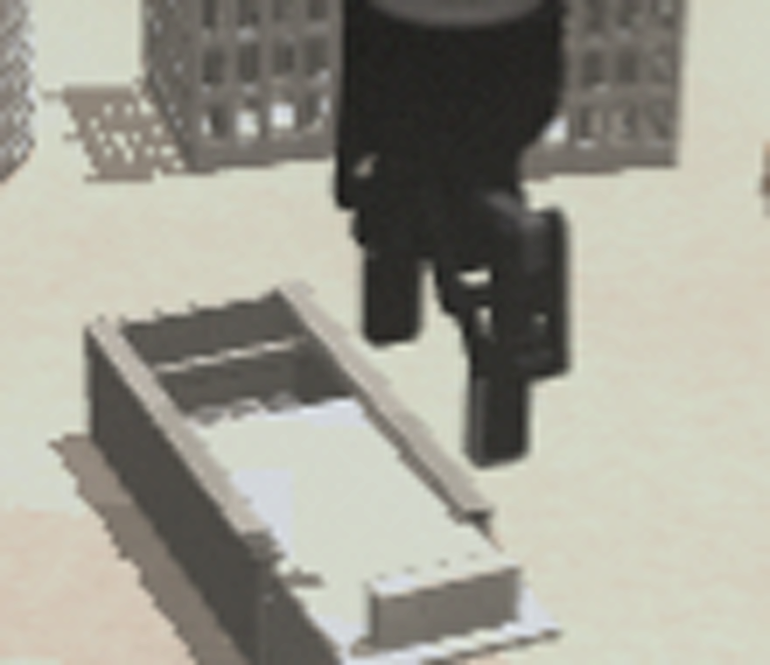

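The open gripper is centred over the rib: finger tips at (390,340) and (500,460), rib top centre at (445,573). I'll descend and pinch.

Request:
{"name": "servo_tool", "arguments": {"plan": [[[0,0,0,0,0,0.02,0],[0,0,0,0,0,0.04,0],[0,0,0,0,0,0.055,0],[0,0,0,0,0,0.061,0],[0,0,0,0,0,0.061,0.3],[0,0,0,0,0,0.061,0.6],[0,0,0,0,0,0.061,1],[0,0,0,0,0,0.061,1],[0,0,0,0,0,0.061,1],[0,0,0,0,0,0.061,1]]]}}

```text
t: 2.65
tool_pos: [0.5536, 0.0725, 0.0588]
orientation: [-0.165, 0.986, -0.0, 0.0]
force: [-0.3, -0.1, -0.6]
opening: 0.0124
```

Gripped at 12.4 mm, which matches the 12 mm rib. Pushing now.

Request:
{"name": "servo_tool", "arguments": {"plan": [[[0,0,0,0,0.004,0,1],[0,0,0,0,0.01,0,1],[0,0,0,0,0.016,0,1],[0,0,0,0,0.022,0,1],[0,0,0,0,0.028,0,1],[0,0,0,0,0.034,0,1],[0,0,0,0,0.04,0,1],[0,0,0,0,0.046,0,1],[0,0,0,0,0.05,0,1],[0,0,0,0,0.05,0,1]]]}}

```text
t: 3.48
tool_pos: [0.5367, 0.1205, 0.0583]
orientation: [-0.166, 0.986, 0.0, -0.0]
force: [-0.2, -0.4, 0.4]
opening: 0.0006
```

The opening is 0.6 mm, so the rib slipped out. I'll look.

```bash
python3 - <<'E'
from h import *
b=eyes.capture("side"); crop(b,225,130,110,85,7,"pics/c3.png")
a=eyes.capture("top"); cv2.imwrite("pics/top3.png",a)
s=manip.sense(); print(s["tool_pos"],s["force"],s["opening"]);print((proj("side",s["tool_pos"])-[225,130])*7)
E
```

```text
[0.53707099 0.11979063 0.05830996] [0.56896508 0.0241046  0.19654277] -1.953586196940357e-05
[[375.54793386 405.59788719]]
```

View pics/c3.png

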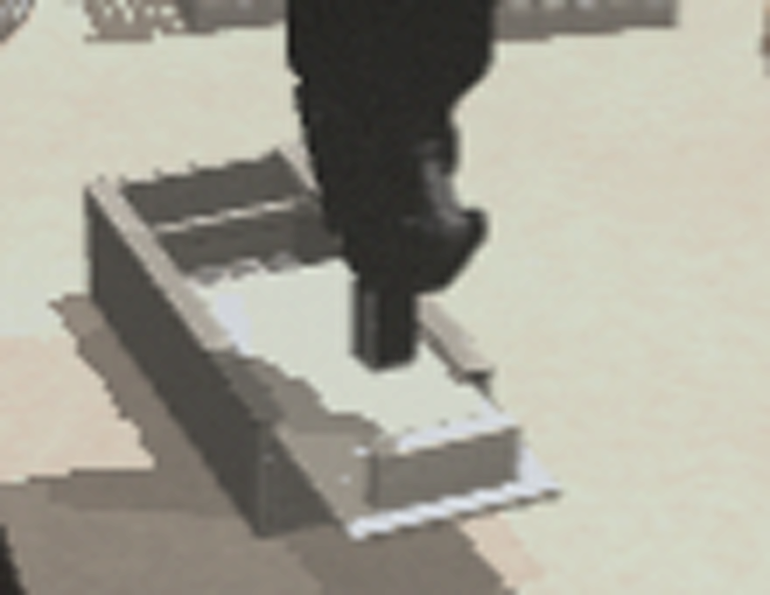

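The rib is unmoved, and the fingertip is at (385,365), about 40 px above where the reported TCP projects, at (376,406). So the fingers probably closed above the rib. I'll check with both views.

```bash
python3 - <<'E'
from h import *
uv=(225+385/7,130+367/7)
for z in(.058,.068,.078,.088,.098): print(z,ray("side",uv,z))
a=cv2.imread("pics/top3.png"); print(proj("top",[.5371,.1198,.0583])); crop(a,150,130,150,110,5,"pics/c4.png")
E
```

```text
0.058 [0.54305981 0.14764941 0.058     ]
0.068 [0.5416226  0.13205314 0.068     ]
0.078 [0.54018538 0.11645687 0.078     ]
0.088 [0.53874817 0.1008606  0.088     ]
0.098 [0.53731095 0.08526433 0.098     ]
[[230.49070502 204.89451515]]
```

View pics/c4.png

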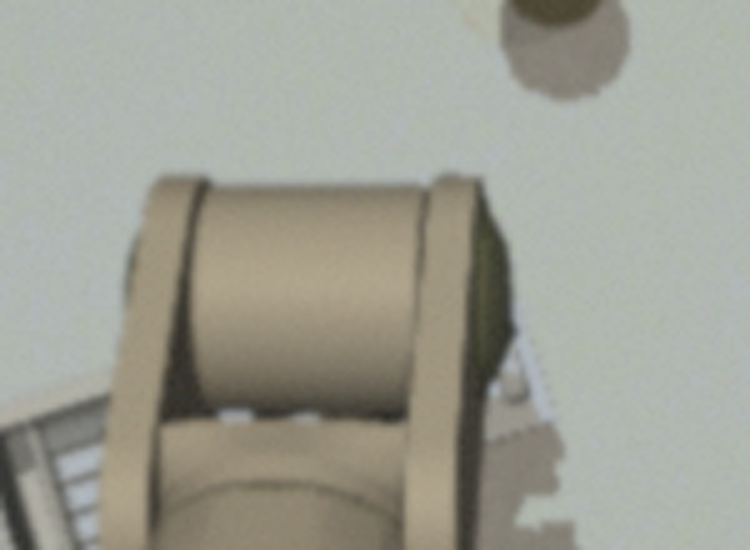

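The side view puts the real fingertip near z ≈ 0.078 at the reported TCP xy. That is about 20 mm above the reported TCP and explains the miss. I'll go back above the rib, open, and redo the grasp about 20 mm lower, watching the force.

Request:
{"name": "servo_tool", "arguments": {"plan": [[[0,0,0,0,0,-0.025,1],[0,0,0,0,0,-0.05,0],[0,0,0,0,-0.02,-0.05,0],[0,0,0,0,-0.04,-0.05,0],[0,0,0,0,-0.05,-0.05,0],[0,0,0,0,-0.05,-0.05,0],[0,0,0,0,-0.05,-0.05,0],[0,0,0,0,-0.05,-0.05,0],[0,0,0,0,-0.05,-0.05,0],[0,0,0,0,-0.05,-0.05,0]]]}}

```text
t: 4.42
tool_pos: [0.5531, 0.0732, 0.1082]
orientation: [-0.166, 0.986, 0.0, -0.0]
force: [-0.4, 0.3, 0.3]
opening: 0.0855
```

Request:
{"name": "servo_tool", "arguments": {"plan": [[[0,0,0,0,0,0.025,0],[0,0,0,0,0,0.045,0],[0,0,0,0,0,0.055,0],[0,0,0,0,0,0.06,0],[0,0,0,0,0,0.063,0],[0,0,0,0,0,0.066,0],[0,0,0,0,0,0.068,0],[0,0,0,0,0,0.068,0],[0,0,0,0,0,0.068,0],[0,0,0,0,0,0.068,0]]]}}

```text
t: 5.25
tool_pos: [0.5536, 0.0725, 0.0408]
orientation: [-0.165, 0.986, -0.0, 0.0]
force: [0.1, 0.0, -0.0]
opening: 0.0854
```

No contact. Closing.

Request:
{"name": "servo_tool", "arguments": {"plan": [[[0,0,0,0,0,0,0.3],[0,0,0,0,0,0,0.6],[0,0,0,0,0,0,0.8],[0,0,0,0,0,0,1],[0,0,0,0,0,0,1],[0,0,0,0,0,0,1],[0,0,0,0,0,0,1],[0,0,0,0,0,0,1],[0,0,0,0,0,0,1],[0,0,0,0,0,0,1]]]}}

```text
t: 6.08
tool_pos: [0.5534, 0.0725, 0.0405]
orientation: [-0.165, 0.986, 0.0, 0.0]
force: [-2.2, 0.4, 2.9]
opening: 0.0107
```

Request:
{"name": "servo_tool", "arguments": {"plan": [[[0,0,0,0,0.002,0,1],[0,0,0,0,0.004,0,1],[0,0,0,0,0.006,0,1],[0,0,0,0,0.008,0,1],[0,0,0,0,0.01,0,1],[0,0,0,0,0.012,0,1],[0,0,0,0,0.014,0,1],[0,0,0,0,0.016,0,1],[0,0,0,0,0.018,0,1],[0,0,0,0,0.02,0,1]]]}}

```text
t: 6.92
tool_pos: [0.5468, 0.0915, 0.0404]
orientation: [-0.165, 0.986, -0.0, 0.0]
force: [-2.9, -1.8, 4.8]
opening: 0.0103
```

Held, and the lid is sliding. Continuing over the ridge.

Request:
{"name": "servo_tool", "arguments": {"plan": [[[0,0,0,0,0.004,0,1],[0,0,0,0,0.008,0,1],[0,0,0,0,0.012,0,1],[0,0,0,0,0.016,0,1],[0,0,0,0,0.02,0,1],[0,0,0,0,0.024,0,1],[0,0,0,0,0.028,0,1],[0,0,0,0,0.032,0,1],[0,0,0,0,0.036,0,1],[0,0,0,0,0.04,0,1]]]}}

```text
t: 7.75
tool_pos: [0.5337, 0.1294, 0.0404]
orientation: [-0.165, 0.986, -0.0, 0.0]
force: [-1.4, -2.2, 5.2]
opening: 0.0105
```

Request:
{"name": "servo_tool", "arguments": {"plan": [[[0,0,0,0,0.002,0,1],[0,0,0,0,0.004,0,1],[0,0,0,0,0.006,0,1],[0,0,0,0,0.008,0,1],[0,0,0,0,0.01,0,1],[0,0,0,0,0.012,0,1],[0,0,0,0,0.013,0,1],[0,0,0,0,0.014,0,1],[0,0,0,0,0.015,0,1],[0,0,0,0,0.016,0,1]]]}}

```text
t: 8.58
tool_pos: [0.5288, 0.1436, 0.0404]
orientation: [-0.165, 0.986, -0.001, 0.0]
force: [-0.6, -5.4, 5.3]
opening: 0.0105
```

Request:
{"name": "servo_tool", "arguments": {"plan": [[[0,0,0,0,0.0005,0,1],[0,0,0,0,0.001,0,1],[0,0,0,0,0.0015,0,1],[0,0,0,0,0.002,0,1],[0,0,0,0,0.0025,0,1],[0,0,0,0,0.003,0,1],[0,0,0,0,0.0035,0,1],[0,0,0,0,0.004,0,1],[0,0,0,0,0.004,0,1],[0,0,0,0,0.004,0,1]]]}}

```text
t: 9.42
tool_pos: [0.5272, 0.1485, 0.0404]
orientation: [-0.165, 0.986, 0.0, 0.0]
force: [-1.5, -1.1, 6.0]
opening: 0.0106
```

Request:
{"name": "servo_tool", "arguments": {"plan": [[[0,0,0,0,0.0005,0,1],[0,0,0,0,0.001,0,1],[0,0,0,0,0.0015,0,1],[0,0,0,0,0.002,0,1],[0,0,0,0,0.0025,0,1],[0,0,0,0,0.003,0,1],[0,0,0,0,0.0035,0,1],[0,0,0,0,0.004,0,1],[0,0,0,0,0.004,0,1],[0,0,0,0,0.004,0,1]]]}}

```text
t: 10.25
tool_pos: [0.5258, 0.1523, 0.0404]
orientation: [-0.165, 0.986, 0.0, -0.0]
force: [-1.5, -1.7, 5.8]
opening: 0.0108
```

Request:
{"name": "servo_tool", "arguments": {"plan": [[[0,0,0,0,0.0005,0,1],[0,0,0,0,0.001,0,1],[0,0,0,0,0.0015,0,1],[0,0,0,0,0.002,0,1],[0,0,0,0,0.0025,0,1],[0,0,0,0,0.003,0,1],[0,0,0,0,0.0035,0,1],[0,0,0,0,0.004,0,1],[0,0,0,0,0.004,0,1],[0,0,0,0,0.004,0,1]]]}}

```text
t: 11.08
tool_pos: [0.5258, 0.1525, 0.0405]
orientation: [-0.166, 0.986, -0.003, 0.0]
force: [2.8, -22.3, 3.7]
opening: 0.0105
```

```bash
python3 - <<'E'
from h import *
b=eyes.capture("side"); crop(b,225,130,110,85,7,"pics/c5.png")
s=manip.sense(); print(s["tool_pos"],s["force"],s["opening"]);print((proj("side",s["tool_pos"])-[225,130])*7)
E
```

```text
[0.5258189  0.15247234 0.0405295 ] [  2.48382893 -22.87937705   3.89441963] 0.01046997859661599
[[340.08189022 399.03213459]]
```

View pics/c5.png

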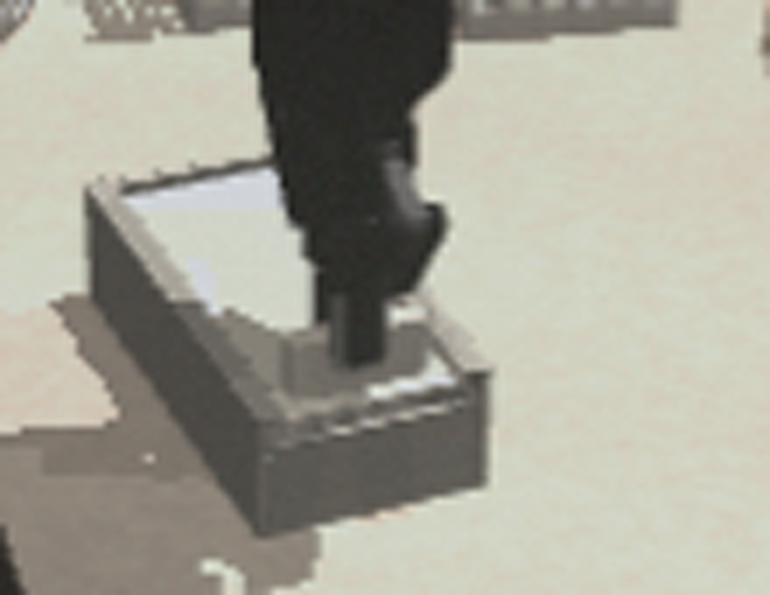

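The lid is flush with the box's end (outer edge at (370,390)) and reaches the far wall. The tool stalled against the wall at 22 N, so it's home. I'll relax the push, open and rise.

Request:
{"name": "servo_tool", "arguments": {"plan": [[[0,0,0,0,-0.0015,0,1],[0,0,0,0,-0.003,0,1],[0,0,0,0,-0.003,0,1],[0,0,0,0,-0.003,0,0.5],[0,0,0,0,-0.003,0,0],[0,0,0,0,-0.003,0,0],[0,0,0,0,-0.003,0,0],[0,0,0,0,-0.003,0,0],[0,0,0,0,-0.003,0,0],[0,0,0,0,-0.003,0,0]]]}}

```text
t: 11.97
tool_pos: [0.5256, 0.1529, 0.0402]
orientation: [-0.165, 0.986, 0.0, -0.0]
force: [-0.1, 0.6, 0.4]
opening: 0.0853
```

Request:
{"name": "servo_tool", "arguments": {"plan": [[[0,0,0,0,0,-0.01,0],[0,0,0,0,0,-0.04,0],[0,0,0,0,0,-0.07,0],[0,0,0,0,0,-0.1,0],[0,0,0,0,0,-0.13,0],[0,0,0,0,0,-0.16,0],[0,0,0,0.02,0,-0.16,0],[0,0,0,0.06,0,-0.16,0],[0,0,0,0.1,0,-0.16,0],[0,0,0,0.1,0,-0.16,0]]]}}

```text
t: 12.8
tool_pos: [0.4248, 0.1195, 0.1999]
orientation: [-0.165, 0.986, 0.0, -0.002]
force: [-0.1, 1.7, -0.0]
opening: 0.0853
```

```bash
python3 - <<'E'
from h import *
b=eyes.capture("side"); a=eyes.capture("top")
s=manip.sense(); print(s["t"],s["tool_pos"],s["force"],s["opening"])
a0=cv2.imread("pics/top0.png")
x=b[120:320,170:450]; i=cv2.resize(x,None,fx=2.8,fy=2.8,interpolation=cv2.INTER_CUBIC); cv2.imwrite("pics/c6.png",cv2.convertScaleAbs(i,alpha=1.7))
b0=cv2.imread("pics/side0.png")
for n,r in(("tumbler",(180,225,345,382)),("short",(230,300,265,330))):
    y0,y1,x0,x1=r; print(n,cv2.absdiff(b,b0)[y0:y1,x0:x1].mean())
E
```

```text
12.9 [0.43057679 0.12008731 0.20145014] [-0.08054414  0.38481825  0.44710897] 0.08539547014769616
tumbler 1.8822822822822822
short 2.297289377289377
```

View pics/c6.png

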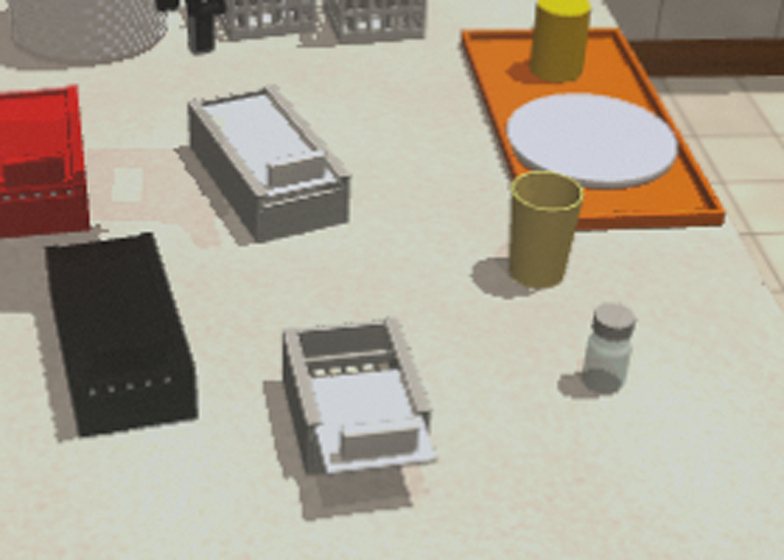

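The long box is shut (rib at (297,165), lid flush), the short lid is still open, the tumbler at (543,230) is upright, and the arm is clear. Handing in.

```bash
python3 -c "
from workcell import manip
print(manip.close_job())"
```

```text
the job is handed in; nothing more can be done
None
```

The long box's lid is shut. I pinched its rib and slid it about 84 mm, over the ridge, until it stopped moving against the end wall at about 22 N. I then relaxed the push, opened the gripper and lifted clear. I handed the job in at about 13 s.

**Last checks:** In the final side picture the long lid is flush with the box's end and reaches the far wall. The short box's lid and the tumbler match the first side picture to within noise, and the tumbler is upright. The force on the gripper was near zero after release.

**What disagreed:**
- **First grasp missed:** The fingers closed above the rib without touching it. In the side view the fingertips were about 20 mm higher than the reported TCP. I gripped about 18 mm lower the second time, and that held.
- **Grip width:** The fingers read 10.5 mm on the 12 mm rib.
- **Opening:** I first measured the lid open by about 80 mm, but it travelled about 84 mm before stopping.

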